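Make up the coin weight on the dial scale

TASK

Make up the weight of the coins on the dial scale: stand the small copper coin rolls upright in its tray, one at a time, until the needle rests in the green band, then stop. It may take one roll or both; leave the coin tub in the tray.

Things in the scene. Friction and masses are not known exactly. Their poses are not given: they have to be found in the camera images.
- roll_0_mid (a point): centre (half-way up) of a small upright roll of copper-coloured coins with a white paper band, 24 mm in diameter, 42 mm tall, 150 g, standing on the worktop; z up. One of two alike. The larger silver-coloured roll with a blue band (34 mm in diameter, 60 mm tall, 440 g) is another thing, too heavy for this job.
- roll_1_mid (a point): centre (half-way up) of a small upright roll of copper-coloured coins with a white paper band, 24 mm in diameter, 42 mm tall, 150 g, standing on the worktop; z up. One of two alike. The larger silver-coloured roll with a blue band (34 mm in diameter, 60 mm tall, 440 g) is another thing, too heavy for this job.
- tray_floor (a point): centre of the floor of the scale's steel tray, 70 mm above the worktop; z up, x away from the dial. Inside 140 (x) by 160 mm (y), rim 4 mm high, sinks 1.5 mm a roll; the scale is fixed. A loose yellow lidded tub (51 mm across, 44 mm tall) stands in it at x = 40 mm; the rolls fit at x = -30, y = +45 and -45 mm. The dial, 92 mm across, leans back 45 degrees at -x, no higher than the tray.
- needle (a joint): angle in rad of the red needle on the white dial, 0 with an empty tray, growing clockwise as the tray is loaded, straight up at 2.2. Each copper roll adds 0.8. The green band runs from 2.24 to 3.20. At the start it shows the tub alone, of unknown weight: about 0.9 to 2.0. It settles within a second.
Things that resemble listed ones, but are neither listed nor needed, are in the scene too. What is shaped like the part that bears roll_0_mid but yellow is not meant.

How it is judged:
At the end, for the whole second after the job is handed in: The needle rests in the green band (2.24 to 3.20 rad, give or take 0.08); at least one copper roll stands in the tray within 10 degrees of upright, with its foot on the tray's floor; the other copper roll either does so too or remains on the worktop (value of joint needle between 2.16 and 3.28 rad and velocity of joint needle between -0.1 and 0.1 rad/s and ((x of roll_0_mid in the frame of tray_floor between -0.075 and 0.075 m and y of roll_0_mid in the frame of tray_floor between -0.085 and 0.085 m and z of roll_0_mid in the frame of tray_floor between 0.015 and 0.027 m and angle between roll_0_mid's own z axis and vertical below 0.17 rad) or (x of roll_1_mid in the frame of tray_floor between -0.075 and 0.075 m and y of roll_1_mid in the frame of tray_floor between -0.085 and 0.085 m and z of roll_1_mid in the frame of tray_floor between 0.015 and 0.027 m and angle between roll_1_mid's own z axis and vertical below 0.17 rad)) and ((x of roll_0_mid in the frame of tray_floor between -0.075 and 0.075 m and y of roll_0_mid in the frame of tray_floor between -0.085 and 0.085 m and z of roll_0_mid in the frame of tray_floor between 0.015 and 0.027 m and angle between roll_0_mid's own z axis and vertical below 0.17 rad) or height (world z) of roll_0_mid below 0.05 m) and ((x of roll_1_mid in the frame of tray_floor between -0.075 and 0.075 m and y of roll_1_mid in the frame of tray_floor between -0.085 and 0.085 m and z of roll_1_mid in the frame of tray_floor between 0.015 and 0.027 m and angle between roll_1_mid's own z axis and vertical below 0.17 rad) or height (world z) of roll_1_mid below 0.05 m)); the robot touches nothing.
It fails at once if both copper rolls carried at once, above the height at which they stand in the tray (height (world z) of each of roll_0_mid, roll_1_mid above 0.105 m).
It also fails if it takes over 56 s, if anything falls off the work surface, if the arm or the gripper's body presses on something with over 40 N, if the wrist force passes 120 N, or if a joint passes its speed limit or range.

ROBOT

A 6-joint arm with a two-finger parallel gripper is mounted at the origin on a cart in front of the work surface, level with it; the furniture and walls round the work are solid. World frame = base frame: x ahead of the robot, y to its left, z up, the work surface at z = 0. Lengths are in m, angles in rad, forces in N, time in s.
With the tool pointing down it reaches from about 0.35 to 0.85 m from the base axis. Payload 8.1 kg.
Tool frame: the origin (TCP) lies midway between the tips of the shut fingers; the grasp point (between the pads) lies 19 mm behind it; z points along the fingers, y is the line along which they close (so a half turn about z gives the same grasp; the last joint's range is limited). The gripper opens to 85 mm and grips with 20 to 120 N. Pads are 22 mm wide; open, the fingers measure 114 mm over their backs; the gripper's body (76 mm by 85 mm) begins 54 mm behind the grasp point. The pads swing forward as they close: fully open they stand 13 mm farther back than shut.
Start: joints at [1.212, 0.13, 1.488, -0, 1.523, -0.085], TCP at [0.162, 0.578, 0.231] pointing down, gripper open.
Joint ranges: [-2.96, 2.96], [-0.89, 2.26], [0.02, 2.5], [-1.34, 4.48], [0, 2.73], [-2.66, 2.66]. Speed limits (rad/s): [2.39, 2.39, 2.79, 3.14, 3.14, 3.14].

INTERFACE

Orientations are given as [roll, pitch, yaw] about the fixed x, y, z axes, in that order (R = Rz(yaw) Ry(pitch) Rx(roll)).
In Python, from workcell import env, capture, calibration, workorder, look_for gives the robot as it stands. Calls block until the motion is done:
- env.move_pose(position, orientation): joint-space move of the TCP to a pose.
- env.move_straight(position, rate=0.15, ori=None, stop_force=None): straight line of the TCP; ori=None keeps the orientation; rate is the mean speed in m/s. With stop_force (N) it stops when the force on the tool has changed by that much, and returns True; else False.
- env.set_joints(angles): joint-space move.
- env.set_gripper(opening, grip_force=None): finger opening in m; grip_force is the grip in N (None keeps the last); returns when the fingers have stopped.
- env.dwell(seconds).
- env.solve_ik(position, orientation): joint angles nearest the present ones, or None.
- env.state(): the state.
- capture(name): name is "side" or "top"; returns (picture, depth): 384x512x3 uint8, red, green, blue; 384x512 float32, m along the optical axis (not along the pixel's ray), 0 where there is no reading.
- calibration(name): a dict with "vertical_fov" (degrees; the focal length in pixels is half the picture's height over the tangent of half this angle, whatever the lens; pixels are square), "cx", "cy" (the principal point, pixels), "k1" (the pictures are not rectified: a ray, as slopes to the right and down, at radius r is drawn at 1 + k1 r^2 times it, then the intrinsics apply), "pose" (4x4, takes a point from camera to world coordinates). Camera axes: x right, y up, looking along -z (the intrinsics and any distortion apply to the point x, -y, -z); pixel columns grow to the right and rows downward; lengths in m; the calibration is good to about 2 mm. A picture is of the moment at which its call begins. calibration takes no time and is no camera call.
A pose or a line that the arm cannot do raises env.IKError and nothing moves.
- workorder.job_done(): hands the job in; it is judged then, once.
Trained networks look in the newest picture that a camera, given by its name, has taken for a name from the list of things; names that differ only in an ending like _2 or _b are one class to them, and where a whole thing is asked for, a point or a joint stands for the part that bears it (a point fixed in the world has none). Each returns a list of dicts, best first, with "p" (0 to 1); they miss things now and then, are a little off and sometimes report something else, mostly with a low value. They report only what shows in the picture. A call takes as long as a camera call. They do not tell look-alikes from the thing itself.
- look_for(camera, target): "extent" ([left, top, width, height] in pixels, round what is visible of it).
The state is a dict: "clock": time; "joint_positions": joint angles; "qd": joint speeds; "effort": joint torques, N m; "eef_pos": TCP position; "tool_rot": TCP orientation; "ft_force": force on the tool from outside, world axes, zero at the start; "torque": the same for the moment, N m; "gripper_width": finger opening in m; "gripper_force": force on a finger pad.
Only numpy, scipy, OpenCV 4.12 (cv2) and the standard library are available. Lean on these libraries where they do the work, as an engineer would, in place of code of your own. Each camera call takes 0.05 s, during which the arm holds its last target. There are 200 camera calls.

## Working session

There is one attempt and no reset: what is moved stays moved. The work goes in short steps, each a Python script; the robot and the scene stay as the last script left them, time stands still between calls to the robot, and variables do not carry over. Pictures are saved under pics/ and viewed, at most 10 in all, crops included, and the job is handed in when it is done.

```bash
ls; mkdir -p pics; cat > h.py <<'E'
import numpy as np, cv2
from workcell import env, capture, calibration, workorder, look_for
def K(c):
    f=192/np.tan(np.radians(c["vertical_fov"])/2); return f,c["cx"],c["cy"],c["k1"]
def world(name,u,v,d):
    c=calibration(name); f,cx,cy,k1=K(c)
    u=np.asarray(u,float);v=np.asarray(v,float)
    x0=(u-cx)/f;y0=(v-cy)/f;x,y=x0,y0
    for _ in range(20):
        s=1+k1*(x*x+y*y); x,y=x0/s,y0/s
    P=np.stack([x*d,-y*d,-d*np.ones_like(x),np.ones_like(x)],-1)
    return (P@np.array(c["pose"]).T)[...,:3]
def cloud(name,depth):
    v,u=np.mgrid[:384,:512]; return world(name,u,v,depth)
def save(n,im): cv2.imwrite("pics/"+n,im[...,::-1])
E
python3 - <<'E'
from h import *
for n in("side","top"):
    im,d=capture(n); save(n+"0.png",im); np.save(n+"0.npy",d)
    c=calibration(n); print(n,np.round(c["pose"],3).tolist(),c["vertical_fov"],c["k1"])
    W=cloud(n,d)
    for t in("roll_0_mid","tray_floor","needle"):
        for r in look_for(n,t):
            l,tp,w,h=r["extent"]; s=W[int(tp):int(tp+h)+1,int(l):int(l+w)+1]; 
            m=s.reshape(-1,3); zt=np.percentile(m[:,2],90)
            top=m[abs(m[:,2]-zt)<.006]
            print(t,np.round(r["extent"],1),round(r["p"],2),"top",np.round(np.median(top,0),3),len(top))
print(env.state()["clock"])
E
```

```text
pics
side [[0.975, 0.141, -0.174, 0.384], [-0.223, 0.638, -0.737, -0.554], [0.007, 0.757, 0.653, 0.65], [0.0, 0.0, 0.0, 1.0]] 51.036709752271136 -0.05235176979690246
roll_0_mid [267.2 234.2  13.7  18.2] 0.49 top [ 0.546 -0.033  0.042] 96
roll_0_mid [255.8 264.   15.7  22.9] 0.48 top [ 0.516 -0.101  0.042] 102
tray_floor [249.5 139.8  74.3  52.3] 0.86 top [0.667 0.144 0.086] 79
top [[0.025, 0.987, -0.16, 0.367], [-0.999, 0.028, 0.017, 0.135], [0.022, 0.16, 0.987, 1.277], [0.0, 0.0, 0.0, 1.0]] 43.18798344214006 -0.0694407121685758
roll_0_mid [336.7 211.5   8.1  13.8] 0.66 top [ 0.515 -0.096  0.042] 55
roll_0_mid [311.  200.8   9.6  10. ] 0.42 top [ 0.547 -0.031  0.041] 58
tray_floor [205.9 134.6  71.6  67. ] 0.84 top [0.622 0.17  0.07 ] 2258
0.4
```

```bash
python3 - <<'E'
import cv2
a=cv2.imread("pics/side0.png");b=cv2.imread("pics/top0.png")
cv2.imwrite("pics/side0b.png",cv2.resize(a,(800,600),interpolation=cv2.INTER_CUBIC))
cv2.imwrite("pics/top0b.png",cv2.resize(b[100:280,160:400],(800,600),interpolation=cv2.INTER_CUBIC))
E
```

```text
(no output)
```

View pics/side0b.png

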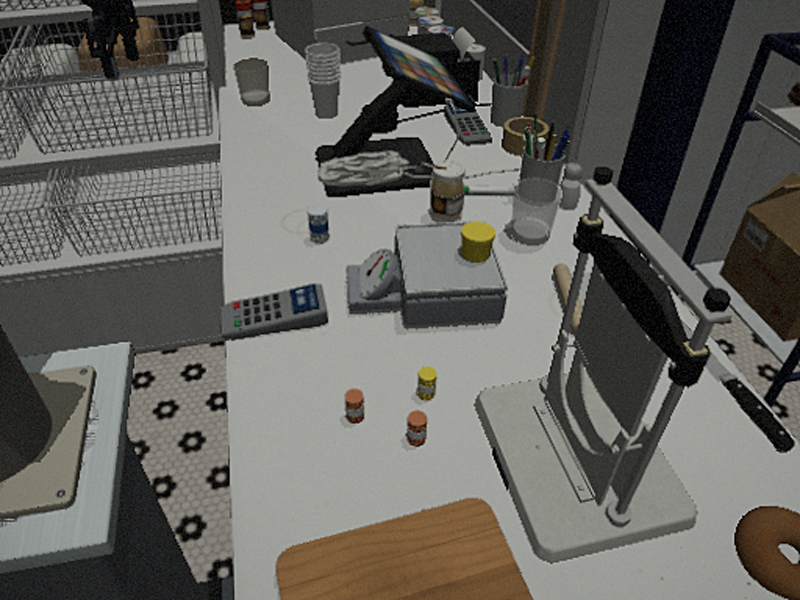

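View pics/top0b.png

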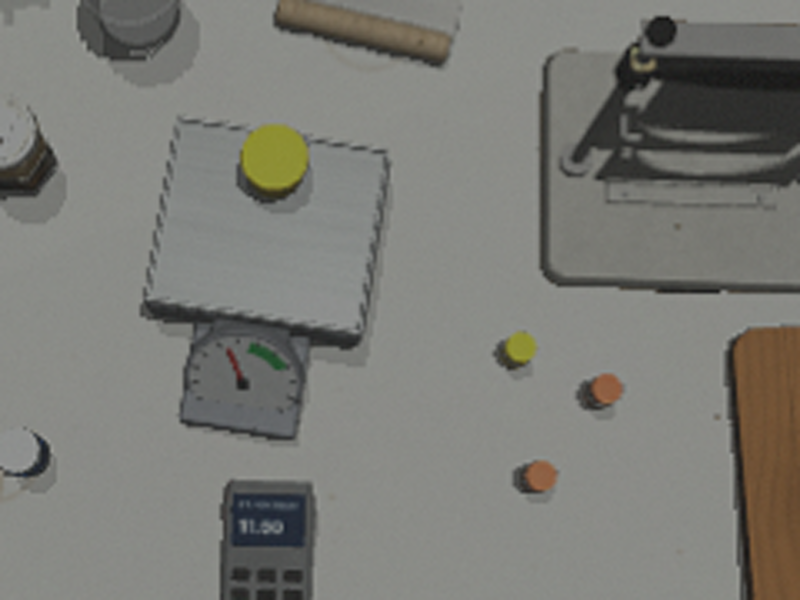

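Side view (800x600): copper rolls are at (354,406) and (417,428), with a yellow look-alike at (427,383). Other look-alikes are the blue/white bottle at (318,225) and the tub at (478,240). In the top crop, copper is at (540,477) and (606,390) and yellow at (520,349). The needle points slightly left of dial-up, about 1.8 rad, so one roll should be enough. Next I'll measure the copper rolls by colour, the tray and the needle.

```bash
cat >> h.py <<'E'
def copper(im):
    h=cv2.cvtColor(im,cv2.COLOR_RGB2HSV); return ((h[...,0]>=3)&(h[...,0]<=14)&(h[...,1]>110)&(h[...,2]>90)).astype(np.uint8)
def blobs(name,im,d):
    W=cloud(name,d); n,l,s,c=cv2.connectedComponentsWithStats(copper(im)); out=[]
    for i in range(1,n):
        if 15<s[i,4]<400:
            m=W[l==i]; zt=np.percentile(m[:,2],90); t=m[m[:,2]>zt-.006]
            if len(t): out.append((np.round(c[i],1).tolist(),int(s[i,4]),np.round((t.min(0)+t.max(0))/2,3).tolist(),np.round(np.median(t,0),3).tolist()))
    return out
def needle(im,pr=False):
    """top view: red needle direction in dial plane"""
E
python3 - <<'E'
from h import *
D={}
for n in("side","top"):
    im=cv2.imread(f"pics/{n}0.png")[...,::-1].copy(); d=np.load(n+"0.npy")
    for b in blobs(n,im,d): print(n,b)
    W=cloud(n,d); D[n]=W
    x,y,z=W[...,0],W[...,1],W[...,2]
    m=(abs(z-.070)<.006)&(x>.45)&(x<.8)&(y>.03)&(y<.32)
    k,l,s,c=cv2.connectedComponentsWithStats(m.astype(np.uint8)); i=1+np.argmax(s[1:,4])
    P=W[l==i][:,:2].astype(np.float32); print(n,"floor z",np.median(z[l==i]),cv2.minAreaRect(P*1000))
    m=(z>.1)&(z<.13)&(x>.5)&(x<.8)&(y>.05)&(y<.3)
    q=W[m]; print("tub",q.min(0),q.max(0),np.median(q,0))
    h=cv2.cvtColor(im,cv2.COLOR_RGB2HSV)
    for nm,mm in(("red",((h[...,0]<6)|(h[...,0]>172))&(h[...,1]>110)),("green",(h[...,0]>45)&(h[...,0]<85)&(h[...,1]>80))):
        mm=mm&(x>.42)&(x<.65)&(y>.08)&(y<.25); vv,uu=np.nonzero(mm); print(nm,list(zip(uu,vv))[:40])
a=cv2.imread("pics/side0.png")[220:300,200:306];b=cv2.imread("pics/top0.png")[160:230,210:300]
cv2.imwrite("pics/crop.png",np.hstack([cv2.resize(a,(400,300),interpolation=2),cv2.resize(b,(386,300),interpolation=2)]))
E
```

```text
side ([276.2, 49.2], 29, [0.536, -0.013, 0.429], [0.681, 0.518, 0.214])
side ([226.3, 253.4], 84, [0.448, -0.049, 0.042], [0.449, -0.05, 0.042])
side ([266.7, 267.5], 92, [0.517, -0.1, 0.042], [0.517, -0.1, 0.042])
side ([256.6, 365.9], 24, [0.458, -0.27, 0.02], [0.459, -0.271, 0.02])
side ([272.3, 379.3], 51, [0.476, -0.296, 0.02], [0.478, -0.296, 0.02])
side floor z 0.06957734374088154 ((631.9016723632812, 167.09396362304688), (169.95883178710938, 146.3553009033203), 82.37579345703125)
tub [0.6485868  0.13626284 0.10009414] [0.69902557 0.18917011 0.11564184] [0.67209404 0.15567179 0.11308795]
red [(np.int64(243), np.int64(164)), (np.int64(244), np.int64(164)), (np.int64(243), np.int64(165)), (np.int64(242), np.int64(166)), (np.int64(241), np.int64(167)), (np.int64(240), np.int64(168)), (np.int64(241), np.int64(168)), (np.int64(239), np.int64(169)), (np.int64(240), np.int64(169)), (np.int64(239), np.int64(170)), (np.int64(238), np.int64(171)), (np.int64(237), np.int64(172)), (np.int64(237), np.int64(173)), (np.int64(235), np.int64(175))]
green [(np.int64(247), np.int64(166)), (np.in
[... 2148 characters left out ...]
.int64(237), np.int64(206)), (np.int64(238), np.int64(206)), (np.int64(239), np.int64(206)), (np.int64(240), np.int64(206)), (np.int64(239), np.int64(207)), (np.int64(240), np.int64(207)), (np.int64(241), np.int64(207)), (np.int64(242), np.int64(207)), (np.int64(243), np.int64(207)), (np.int64(240), np.int64(208)), (np.int64(241), np.int64(208)), (np.int64(242), np.int64(208)), (np.int64(243), np.int64(208)), (np.int64(244), np.int64(208)), (np.int64(241), np.int64(209)), (np.int64(242), np.int64(209)), (np.int64(243), np.int64(209)), (np.int64(244), np.int64(209)), (np.int64(245), np.int64(209)), (np.int64(242), np.int64(210)), (np.int64(243), np.int64(210)), (np.int64(244), np.int64(210))]
```

View pics/crop.png

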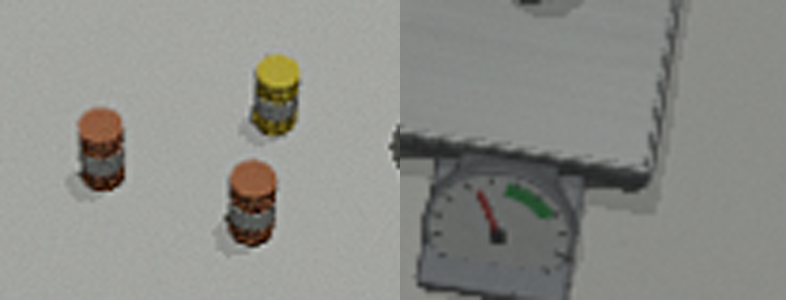

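The close crop confirms two copper rolls: B at (0.4475,-0.0485) and A at (0.516,-0.099), with tops at z=0.042 as described. The third is the yellow look-alike. The tray centre is (0.631,0.167), with its x axis at -7.8 degrees, and the tub lands where that predicts. I'll pick roll B.

```bash
python3 - <<'E'
from h import *
psi=np.radians(82.2); a=np.radians(-7.8)
T=np.array([.631,.167]); R=np.array([[np.cos(a),-np.sin(a)],[np.sin(a),np.cos(a)]])
pl=T+R@[-.03,-.042]
B=[.4475,-.0485]
best=None
for p in(psi,psi-np.pi):
    q=[env.solve_ik([*xy,z],[np.pi,0,p]) for xy,z in((B,.15),(B,.011),(pl,.2),(pl,.075))]
    print(p,[None if s is None else np.round(s,2).tolist() for s in q])
    if all(s is not None for s in q):
        k=max(abs(s[5]) for s in q)
        if best is None or k<best[0]: best=(k,p)
p=best[1]; o=[np.pi,0,p]; print("yaw",p,"place",pl)
env.set_gripper(.05,30)
env.move_pose([*B,.13],o)
print("hit",env.move_straight([*B,.011],rate=.08,stop_force=8), env.state()["eef_pos"])
env.set_gripper(0,30)
s=env.state(); print(s["gripper_width"],s["gripper_force"],s["eef_pos"])
env.move_straight([*B,.19],rate=.15)
im,d=capture("side"); save("lift.png",cv2.resize(im,(800,600)))
s=env.state(); print(s["gripper_width"],s["gripper_force"],s["ft_force"],s["clock"])
np.save("plan.npy",[p,*pl])
E
```

```text
1.4346606451393389 [[-0.22, -0.23, 1.99, 0.0, 1.39, -0.09], [-0.22, -0.04, 2.09, -0.0, 1.09, -0.09], [0.13, 0.17, 1.5, -0.0, 1.47, 0.27], [0.13, 0.28, 1.61, -0.0, 1.25, 0.27]]
-1.7069320084504542 [None, None, None, None]
yaw 1.4346606451393389 place [0.59557751 0.12946006]
hit False [ 0.44801547 -0.04860368  0.01156461]
0.022803790744321532 29.50291782617569 [ 0.44782628 -0.04858407  0.01143094]
0.023269880271524417 29.452501237392426 [ 0.33703772 -0.11818604 -1.24935813] 6.6917
```

View pics/lift.png

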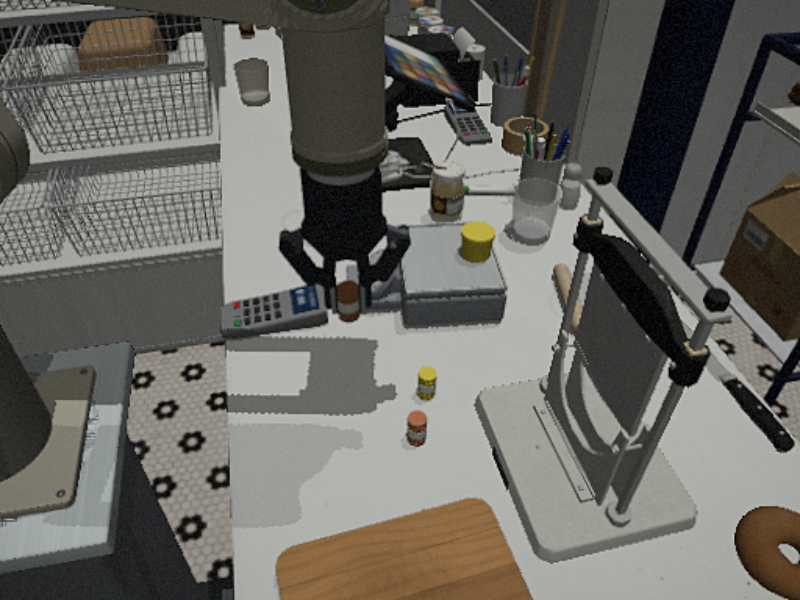

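The lift picture shows roll B held upright between the fingers at (348,300), while roll A at (417,428) and the yellow one are untouched. Now I'll place it.

```bash
python3 - <<'E'
from h import *
p,x,y=np.load("plan.npy"); o=[np.pi,0,p]
env.move_pose([x,y,.19],o)
env.move_straight([x,y,.092],rate=.1); env.dwell(.3)
print("hit",env.move_straight([x,y,.074],rate=.02,stop_force=2.0)); env.dwell(.3)
s=env.state(); print(s["eef_pos"],s["ft_force"])
env.set_gripper(.05); env.dwell(.3)
z=s["eef_pos"][2]
env.move_straight([x,y,z+.11],rate=.08)
env.move_pose([.40,-.10,.25],o); env.dwell(.8)
for n in("side","top"):
    im,d=capture(n); save(n+"1.png",im); np.save(n+"1.npy",d)
    for b in blobs(n,im,d): print(n,b)
a=cv2.imread("pics/side1.png")[130:220,210:330];b=cv2.imread("pics/top1.png")[130:235,200:290]
cv2.imwrite("pics/place.png",np.hstack([cv2.resize(a,(400,300),interpolation=2),cv2.resize(b,(386,450),interpolation=2)[:300] if 0 else cv2.resize(b,(257,300),interpolation=2)]))
print(env.state()["clock"],env.state()["ft_force"])
E
```

```text
hit True
[0.59486845 0.12935129 0.07764562] [1.44839168 0.52412423 1.62851258]
side ([259.5, 41.8], 19, [0.644, 0.512, 0.233], [0.645, 0.515, 0.232])
side ([278.9, 50.5], 30, [0.695, 0.513, 0.206], [0.697, 0.512, 0.205])
side ([276.8, 162.1], 54, [0.495, -0.207, 0.378], [0.595, 0.127, 0.109])
side ([267.0, 268.4], 105, [0.456, -0.321, 0.344], [0.517, -0.1, 0.042])
side ([494.4, 350.2], 398, [0.845, -0.34, 0.032], [0.84, -0.337, 0.032])
side ([505.7, 332.8], 38, [0.639, -0.432, 0.34], [0.88, -0.319, 0.032])
top ([92.5, 109.5], 73, [0.731, 0.515, 0.189], [0.73, 0.519, 0.186])
top ([86.3, 129.5], 65, [0.673, 0.515, 0.216], [0.674, 0.518, 0.216])
top ([254.2, 178.6], 61, [0.594, 0.131, 0.11], [0.593, 0.131, 0.109])
top ([426.6, 207.1], 345, [0.471, -0.117, 0.647], [0.549, -0.331, 0.02])
top ([400.7, 199.9], 34, [0.563, -0.26, 0.02], [0.565, -0.259, 0.02])
top ([383.8, 202.3], 18, [0.558, -0.216, 0.022], [0.558, -0.214, 0.021])
top ([341.5, 216.4], 54, [0.514, -0.097, 0.041], [0.515, -0.096, 0.041])
top ([409.7, 285.6], 29, [0.341, -0.28, 0.021], [0.341, -0.279, 0.021])
14.2917 [-0.48660309  0.05970989  0.8251868 ]
```

View pics/place.png

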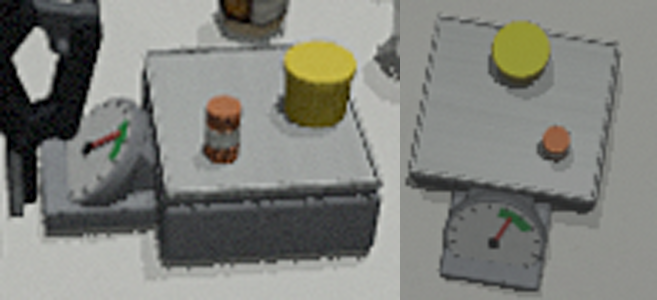

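The picture shows the roll upright in the tray at side-crop (222,130), with the tub in place. The needle is well inside the green band in both views, at about 2.55 rad. One roll is enough and the arm is clear.

```bash
python3 -c "
from h import *
print(workorder.job_done(), env.state()['clock'])"
```

```text
the job is handed in; nothing more can be done
the job is handed in; nothing more can be done
```

I handed the job in after about 15 s of the 56 s allowed: one copper roll stands upright in the tray beside the tub, the needle rests in the green band (about 2.55 rad, estimated from the picture), and the second roll is still on the worktop; the judge's verdict was not shown.

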